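Jack up the servo drive and hold it

TASK

The front edge of the finned servo drive has to be held up so that its rubber feet can be changed. Stand the small lever jack on the bench with its round saddle centred under the ball stud of the drive's lifting lug, then press the jack's handle all the way down to raise the drive, and finish while still holding the handle down. Raise the drive only with the jack, do not push on the drive or its cradle with the arm or gripper, and leave the other parts on the bench where they are.

Things in the scene. Friction and masses are not known exactly. Their poses are not given: they have to be found in the camera images.
- jack: loose lever jack, 0.6 to 0.9 kg, standing on the bench. Origin: underside, below the housing's centre; x points from handle end to saddle end, z up. Dark base plate 210 x 80 x 8 mm (x -125 to +85). Grey housing block 50 mm along x, 40 mm wide in y, 8 to 58 mm high, centred on the origin: grip it from above across its width. Saddle on a column at x +65; handle to -x
- housing_top (a point): centre of the top face of the jack's grey housing, 58 mm above the jack's underside; axes as the jack
- saddle_top (a point): centre of the top face of the jack's saddle, a flat steel disc 40 mm across; 65 mm ahead of the jack's origin, 70 mm above the bench with the handle up; rises 26 mm over the full stroke of the handle
- handle_pad (a point): centre of the top face of the flat black foot pad (42 x 46 mm) at the end of the jack's handle; handle up: 113 mm high, 102 mm behind the jack's origin; fully down: 63 mm high, 122 mm behind. Press it from above; the pad's underside follows an arc of 90 mm radius about a pivot 30 mm behind and 55 mm above the jack's origin (pad 8 mm thick)
- handle (a joint): angle of the jack's handle, rad: 0 fully up, 0.6 fully down on its stop (0.1 rad up = 9 mm at the pad). Spring and load return it up when let go. About 3 N on the pad moves it empty, 6 to 12 N loaded. The saddle rises 43 mm per rad and meets the ball stud after about 0.14 rad
- cradle: aluminium cradle fixed to the bench, with the drive on it. Origin: on the bench below the middle of the drive's front (robot-side) edge; x points back to the hinge, z up. The drive, 200 x 240 mm, 60 to 142 mm above the bench, is hinged 200 mm behind its front edge; the cradle ends at that edge. Two small plain slotted tabs (28 x 22 mm) at its ends are not lift points
- lift_point (a point): lowest point of the lug's steel ball stud (24 mm ball; its dome shows on top of the plate inside a dark collar). Lug: steel plate 44 mm wide, 6 mm thick, reaching 71 mm out of the drive's front edge, clamped anywhere along its middle; does not slide. Point is 76 mm above the bench at rest, about 95 mm at full stroke, 45 mm in front of the edge. Axes as the cradle at rest
- stepper: bystander: black and steel stepper motor, 42 x 42 x 40 mm with a shaft up; origin under its centre
- bracket: bystander: aluminium U bracket, 70 x 40 x 47 mm; origin under its centre
- keypad: bystander: cream operator keypad with a display, 90 x 170 x 30 mm; origin under its centre
Not all that is in view belongs to the job. Of the things like the jack, leave any that is brown or red; of the rest the larger one is meant.

How it is judged (in metres and radians):
On the way, in this order (a step that is already met when the one before it is completed fails the run):
1. the jack stands flat on the bench, handle up, saddle centred under the ball stud, the drive still at rest (horizontal distance between saddle_top and lift_point below 0.01 m and height (world z) of jack below 0.003 m and angle between jack's own z axis and vertical below 0.04 rad and value of joint handle below 0.12 rad and height (world z) of lift_point below 0.079 m), for 0.2 s.
2. the handle is pressed down and the jack lifts the drive (value of joint handle above 0.3 rad and height (world z) of lift_point above 0.081 m and contact force between jack and cradle above 2 N), for 0.1 s.
At the end, for the whole second after the job is handed in: Arm or fingers still press the jack (over 2 N), handle past 0.52 of 0.6 rad; ball stud raised to 89 to 105 mm above the bench and borne by the jack (over 2 N), not the arm; saddle centre within 12 mm of the stud seen from above; jack still and flat on the bench (tilt under 0.05 rad, within 4 mm) (value of joint handle above 0.52 rad and height (world z) of lift_point between 0.089 and 0.105 m and contact force between any of the fingers, the arm and jack above 2 N and contact force between jack and cradle above 2 N and contact force between each of the fingers, the arm and cradle below 0.5 N and horizontal distance between saddle_top and lift_point below 0.012 m and height (world z) of jack below 0.004 m and angle between jack's own z axis and vertical below 0.05 rad and linear speed of jack below 0.02 m/s); the arm keeps its last pose, push and grip.
It fails at once if the arm or gripper pushes the drive or its cradle (contact force between any of the fingers, the arm and cradle above 4 N).
It fails at once if the jack is tipped over (angle between jack's own z axis and vertical above 0.5 rad).
It fails at once if a bystander is moved by more than 30 mm (distance of any of stepper, bracket, keypad from where it was at the start of the episode above 0.03 m).
It also fails if it takes over 48 s, if anything falls off the work surface, if the arm or the gripper's body presses on something with over 40 N, if the wrist force passes 120 N, or if a joint passes its speed limit or range.

ROBOT

A 7-joint arm with a two-finger parallel gripper is mounted at the origin on the work surface. World frame = base frame: x ahead of the robot, y to its left, z up, the work surface at z = 0. Lengths are in mm, angles in rad, forces in N, time in s.
With the tool pointing down it reaches from about 425 to 875 mm from the base axis. Payload 4.7 kg.
Tool frame: the origin (TCP) lies on the mounting face of the last link; the fingertips stand 182 mm ahead of it and the grasp point (between the pads) lies arm.tcp_to_grasp ahead of it (arm.tcp_to_grasp is the distance from the TCP to the grasp point, in mm); z points along the fingers, y is the direction in which the jaws open and shut (so a half turn about z gives the same grasp; the last joint's range is limited). The gripper opens to 87 mm and grips with 3 to 60 N. Pads are 19 mm wide; open, the fingers measure 117 mm over their backs; the gripper's body (75 mm by 190 mm) begins 51 mm behind the grasp point.
Start: joints at [1.301, 0.321, -0.07, 1.45, 0.023, 1.371, -0.057], TCP at [181.986, -624.009, 404.787] pointing down, gripper open.
Joint ranges: [-2.86, 2.86], [-0.3, 2.09], [-1.38, 1.24], [0.06, 2.45], [-1.56, 4.7], [0.09, 2.05], [-2.69, 2.69]. Speed limits (rad/s): [2.57, 2.57, 3.14, 3.14, 3.14, 3.14, 3.14].

INTERFACE

Orientations are given as a rotation vector (axis times angle).
In Python, from plant import arm gives the robot as it stands.
- The arm moves only by the tool apply_moves, never from a script. Its argument "plan" is a list that holds one entry, the list of rows, each a list of 5 numbers: the shift along the tool's x, y, z in m, then the turn about the tool's z in rad, then the opening, from 0 (shut) to 1 (fully open). In form: [[[x, y, z, spin, grip], ...]]. A call has exactly 8 rows; each row is the pose to reach, as a shift and turn from the pose commanded when the call began, along the tool's axes at that moment; what a row does not reach only later rows make up. A row lasts 1/12 s, in which the tool goes at most 41.7 mm and 7.16 degrees, less where a joint would pass 70% of its speed; a pose out of reach is approached as far as the arm can. A call with a gripper value outside its range is refused whole. The fingers move at their own pace and stop on an object; "grip_force" is the grip in N (left out, the last holds). Time passes only in rows, so rows that repeat a pose let the fingers close, or fill a call up. It gives the time, the measured TCP pose, the force and the opening at its end, in the units of the state.
- arm.observe(): the state, without advancing time (a new reading comes with each control period).
- arm.capture(name): name is "side" or "top" or "wrist"; returns a dict with "img" (400x640x3 uint8, blue, green, red), "mtx" (3x3 intrinsics, pixels), "origin" and "orientation" of the camera in the world. Camera axes: x right, y down, z forward; pixel columns grow to the right and rows downward; lengths in mm; the calibration is good to about 2 mm. A picture is of the moment at which its call begins. There is no depth.
- arm.finish_job(): hands the job in, once; it reports no verdict.
Trained networks look in the newest picture that a camera, given by its name, has taken for a name from the list of things; names that differ only in an ending like _2 or _b are one class to them, and where a whole thing is asked for, a point or a joint stands for the part that bears it (a point fixed in the world has none). Each returns a list of dicts, best first, with "confidence" (0 to 1); they miss things now and then, are a little off and sometimes report something else, mostly with a low value. They report only what shows in the picture. A call takes as long as a camera call. They do not tell look-alikes from the thing itself.
- arm.recognise(camera, target): "rect" ([left, top, width, height] in pixels, round what is visible of it).
- arm.outline_of(camera, target): "mask" (400x640 bool, what is visible of it) and "rect" ([left, top, width, height] in pixels, round what is visible of it).
- arm.mark_of(camera, target): "point" ([column, row] in pixels: a listed point, or the origin of a listed thing).
The state is a dict: "t": time; "joints": joint angles; "qvel": joint speeds; "joint_torque": joint torques, N m; "ee_pos": TCP position; "tool_rot": TCP orientation; "contact_force": force on the tool from outside, world axes, zero at the start; "torque": the same for the moment, N m; "finger_gap": finger opening in mm.
Only numpy, scipy, OpenCV 4.12 (cv2) and the standard library are available. Lean on these libraries where they do the work, as an engineer would, in place of code of your own. Each camera call takes 0.05 s, during which the arm holds its last target. There are 200 camera calls.

## Working session

There is one attempt and no reset: what is moved stays moved. The work goes in short steps, Python scripts to look and compute and a tool call to move; the robot and the scene stay as the last step left them, time stands still between calls to the robot, and variables do not carry over. Pictures are saved under pics/ and viewed, about 8 in all and at most 12, crops included, and the job is handed in when it is done.

Besides the shell and the picture viewer there is one more tool, called by a JSON object that holds its "method" and its "body". apply_moves: Moves the arm, as the interface text tells. Its arguments: {"type":"object","properties":{"plan":{"type":"array"},"grip_force":{"type":"number"}},"required":["plan"]}

```bash
ls; mkdir -p pics
python3 - <<'E'
from plant import arm
import cv2
s=arm.observe();print(s, arm.tcp_to_grasp)
for c in("top","side"):
    d=arm.capture(c);cv2.imwrite(f"pics/{c}0.png",d["img"]);print(c,d["mtx"],d["origin"],d["orientation"])
    for t in("jack","housing_top","saddle_top","handle_pad","lift_point","cradle"):
        print(t,[(m["point"],round(m["confidence"],2)) for m in arm.mark_of(c,t)])
E
```

```text
pics
{'t': 0.0, 'joints': array([ 1.30111005,  0.32180554, -0.07006167,  1.45167757,  0.02261381,
        1.3707818 , -0.05695779]), 'qvel': array([ 0.00135388,  0.00090555, -0.00150251,  0.00061866,  0.00162907,
        0.0019129 ,  0.00168302]), 'joint_torque': array([ 9.90130320e-05, -4.91294324e+01, -4.03678771e-01, -3.12527704e+01,
       -6.37904811e-02,  4.37673542e-02,  1.56716665e-04]), 'ee_pos': array([ 181.89159334, -623.81656319,  403.67105817]), 'tool_rot': array([-3.10820224e+00, -4.43943051e-01,  6.02598786e-04]), 'contact_force': array([ 0.52853935, -0.55293682, -0.22594158]), 'torque': array([ 0.02052618,  0.00269159, -0.02717918]), 'finger_gap': 86.72155970707117} 163.5
top [[488.40281349   0.         320.29012225]
 [  0.         488.40281349 192.25895608]
 [  0.           0.           1.        ]] [ 376.41242428  -54.66463015 1410.39177892] [-2.20194655  2.14523438 -0.10599464]
jack [([443.3, 177.4], 0.74), ([383.2, 284.8], 0.62), ([385.9, 188.8], 0.6), ([480.2, 249.2], 0.55)]
housing_top [([443.4, 178.7], 0.95), ([391.1, 285.8], 0.84), ([486.6, 241.1], 0.73), ([38
[... 334 characters left out ...]
[406.5305034    0.         322.93455033]
 [  0.         406.5305034  202.19347936]
 [  0.           0.           1.        ]] [ 380.60479492 1027.95566624  926.90297735] [-0.18991999  2.76862907 -1.37311765]
jack [([366.4, 160.9], 0.88), ([402.1, 197.9], 0.84), ([321.1, 169.7], 0.8), ([326.4, 192.5], 0.73), ([307.7, 181.5], 0.48)]
housing_top [([326.7, 183.1], 0.93), ([367.8, 147.0], 0.9), ([403.7, 188.4], 0.88), ([319.3, 161.6], 0.65)]
saddle_top [([401.7, 195.7], 0.46), ([306.5, 158.6], 0.43), ([375.3, 154.7], 0.39)]
handle_pad [([352.5, 170.9], 0.73), ([410.4, 159.5], 0.54), ([340.1, 150.7], 0.52), ([361.3, 133.2], 0.44)]
lift_point [([272.5, 212.6], 0.46)]
cradle [([260.1, 231.0], 0.55)]
```

Run:
```python
import cv2
a=cv2.imread("pics/top0.png")
cv2.imwrite("pics/t1.png",cv2.resize(a[40:340,200:600],None,fx=2,fy=2,interpolation=cv2.INTER_CUBIC))
```

```text
(no output)
```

View pics/t1.png

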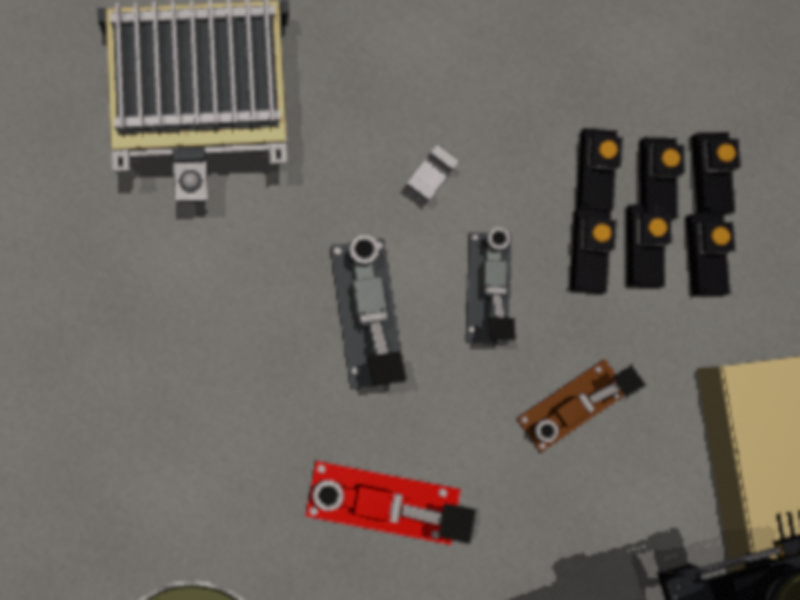

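View pics/side0.png

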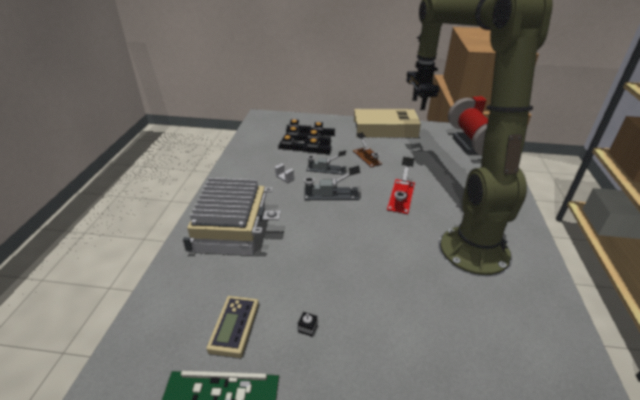

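Candidates for the jack (top picture): large grey (385,190), small grey (443,178), red (385,288), brown (480,249). By the description the large grey one is meant. Stud dome at about (295,130).

```bash
cat > h.py <<'E'
from plant import arm
import numpy as np, cv2
from scipy.spatial.transform import Rotation as R
def ray(d,p,z):
    v=R.from_rotvec(d["orientation"]).as_matrix()@np.linalg.inv(d["mtx"])@[p[0],p[1],1]
    o=np.array(d["origin"]);return (o+v*(z-o[2])/v[2])
def tool():
    s=arm.observe();M=R.from_rotvec(s["tool_rot"]).as_matrix()
    return s,M
def yaw(M): return np.arctan2(M[1,0],M[0,0])
E
python3 - <<'E'
from h import *
d=arm.capture("top")
for n,p,z in [("saddle",(381.7,164),70),("housing",(384.5,188),58),("pad",(393.3,223.5),113),("dome",(295,130),100),("tabL",(260.5,119.5),70),("tabR",(339,116.5),70),
 ("edgeL",(256,114.5),142),("edgeR",(342.5,112.5),142),("edgeBL",(253.5,43),142),("edgeBR",(338,41),142),("stepper_bracket",(415,127),25),("plate bl",(375,234),8),("plate fl",(366.5,163),8)]:
    print(n,ray(d,p,z).round(1))
for t in("stepper","bracket","keypad"): print(t,[(m["point"],round(m["confidence"],2),ray(d,m["point"],0).round()) for m in arm.mark_of("top",t)])
s,M=tool();print(M.round(3),yaw(M))
cv2.imwrite("pics/j1.png",cv2.resize(d["img"][100:260,240:440],None,fx=4,fy=3.75,interpolation=cv2.INTER_CUBIC))
w=arm.capture("wrist");print(w["origin"],w["orientation"],w["mtx"]);cv2.imwrite("pics/w0.png",w["img"])
E
```

```text
saddle [ 587.5 -224.4   70. ]
housing [ 522.1 -234.6   58. ]
pad [ 422.  -251.9  113. ]
dome [670.2  17.3 100. ]
tabL [704.2 116.2  70. ]
tabR [ 718.6 -103.    70. ]
edgeL [699.7 119.5 142. ]
edgeR [ 711.3 -109.4  142. ]
edgeBL [895.3 133.7 142. ]
edgeBR [907.1 -93.1 142. ]
stepper_bracket [ 705.1 -324.7   25. ]
plate bl [ 394.4 -215.9    8. ]
plate fl [ 599.  -188.1    8. ]
stepper [([172.0, 193.7], 0.86, array([496., 373.,   0.]))]
bracket [([412.8, 130.6], 0.8, array([ 700., -323.,    0.]))]
keypad [([165.6, 128.1], 0.67, array([688., 402.,   0.]))]
[[ 0.96  0.28 -0.  ]
 [ 0.28 -0.96 -0.  ]
 [-0.    0.   -1.  ]] 0.28379213682063703
[ 250.84883042 -603.13308814  387.08511801] [ 2.3351396  -1.75013376 -0.23472513] [[351.09167375   0.         315.24226999]
 [  0.         351.09167375 198.88404156]
 [  0.           0.           1.        ]]
```

View pics/j1.png

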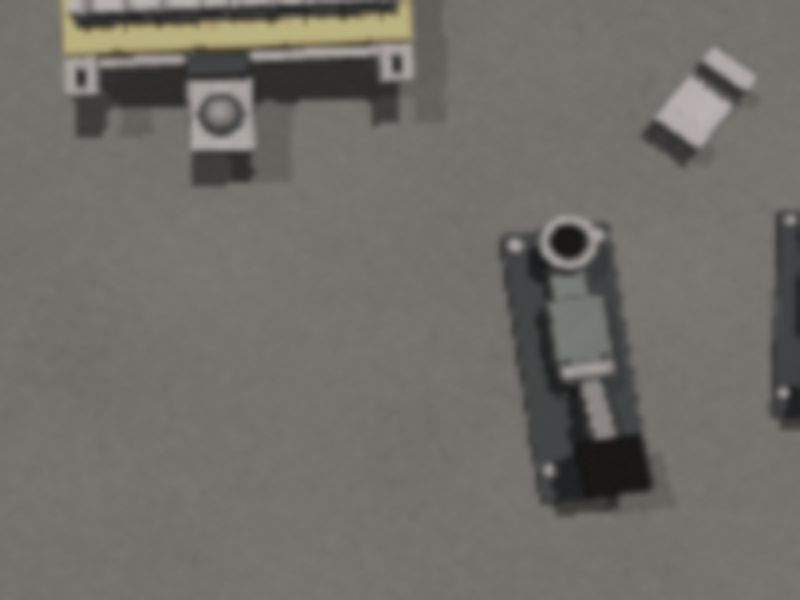

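The crop shows the large grey jack: saddle (382,164), housing (385,188), pad (393,223). The measured spacings, 66 and 168 mm, match the jack's 65 and 167. Setting out above it.

{"method": "apply_moves", "body": {"plan": [[[0.015, -0.01, 0, 0.02, 1], [0.045, -0.029, 0, 0.04, 1], [0.077, -0.049, 0, 0.06, 1], [0.109, -0.07, 0, 0.08, 1], [0.141, -0.09, 0, 0.1, 1], [0.173, -0.11, 0, 0.12, 1], [0.205, -0.131, 0, 0.124, 1], [0.237, -0.151, 0, 0.124, 1]]]}}

```text
t: 1.62
ee_pos: [368.2, -410.9, 405.1]
tool_rot: [3.131, 0.25, 0.0]
contact_force: [0.7, -1.2, -0.8]
finger_gap: 87.1
```

Run:
```python
from h import *
s,M=tool();print(s["ee_pos"],yaw(M),M.T@(np.array([515,-236,330])-s["ee_pos"]))
```

```text
[ 368.16722594 -410.94243124  405.08616948] 0.15962974419315668 [ 172.76230002 -149.43215052   75.00580455]
```

{"method": "apply_moves", "body": {"plan": [[[0.025, -0.021, 0.01, 0, 1], [0.05, -0.043, 0.02, 0, 1], [0.075, -0.064, 0.032, 0, 1], [0.1, -0.085, 0.043, 0, 1], [0.125, -0.107, 0.054, 0, 1], [0.15, -0.128, 0.065, 0, 1], [0.168, -0.145, 0.075, 0, 1], [0.173, -0.149, 0.075, 0, 1]]]}}

```text
t: 2.28
ee_pos: [516.3, -232.8, 327.9]
tool_rot: [-3.127, -0.262, 0.001]
contact_force: [-0.1, 0.4, -0.5]
finger_gap: 86.8
```

Run:
```python
from h import *
s,M=tool();print(s["ee_pos"],yaw(M))
w=arm.capture("wrist");cv2.imwrite("pics/w1.png",w["img"])
for t,z in(("housing_top",58),("saddle_top",70),("handle_pad",113)):
    print(t,[(np.round(m["point"]),round(m["confidence"],2),ray(w,m["point"],z).round(1)) for m in arm.mark_of("wrist",t)])
```

```text
[ 516.28877321 -232.77236269  327.85980559] 0.16698395535014576
housing_top [(array([561., 185.]), 0.98, array([ 559.2, -406.8,   58. ])), (array([321., 198.]), 0.57, array([ 520.4, -234.5,   58. ]))]
saddle_top [(array([596., 119.]), 0.79, array([ 607.8, -405.2,   70. ])), (array([324., 106.]), 0.68, array([ 585.5, -225.2,   70. ]))]
handle_pad []
```

View pics/w1.png

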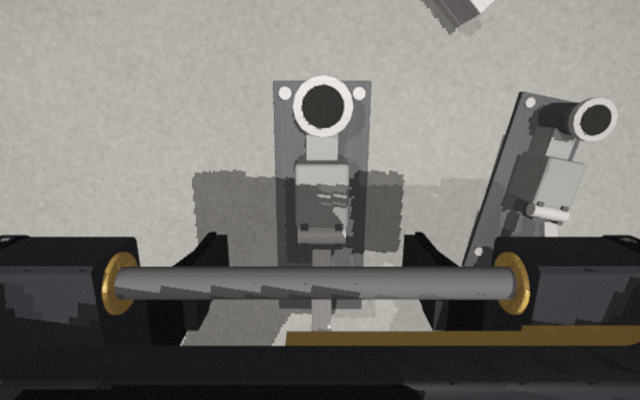

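The tool stands over the large grey jack, housing at (321,198) px and saddle at (324,106), nearly aligned. Small grey jack on the right stays clear. Descending.

{"method": "apply_moves", "body": {"plan": [[[-0.002, 0.001, 0.012, 0.01, 1], [-0.005, 0.002, 0.03, 0.01, 1], [-0.005, 0.002, 0.05, 0.01, 1], [-0.005, 0.002, 0.07, 0.01, 1], [-0.005, 0.002, 0.09, 0.01, 1], [-0.005, 0.002, 0.105, 0.01, 1], [-0.005, 0.002, 0.114, 0.01, 1], [-0.005, 0.002, 0.117, 0.01, 1]]]}}

```text
t: 3.15
ee_pos: [508.1, -242.1, 210.8]
tool_rot: [-3.132, -0.231, 0.005]
contact_force: [-0.2, -0.0, -0.3]
finger_gap: 87.1
```

{"method": "apply_moves", "body": {"plan": [[[0, 0, 0, 0, 0.3], [0, 0, 0, 0, 0.3], [0, 0, 0, 0, 0.2], [0, 0, 0, 0, 0.2], [0, 0, 0, 0, 0.2], [0, 0, 0, 0, 0.2], [0, 0, 0, 0, 0.2], [0, 0, 0, 0, 0.2]]], "grip_force": 40}}

```text
t: 3.82
ee_pos: [509.7, -239.2, 212.9]
tool_rot: [-3.129, -0.235, 0.002]
contact_force: [-3.4, 9.5, 6.4]
finger_gap: 42.2
```

Run:
```python
from h import *
s,M=tool();print(s["ee_pos"],yaw(M),s["contact_force"],s["finger_gap"])
```

```text
[ 509.71650931 -239.16697268  212.88629863] 0.15015258965921477 [-3.43747045  9.46895213  6.35409305] 42.19335299888371
```

{"method": "apply_moves", "body": {"plan": [[[0, 0, -0.008, 0, 0.2], [0, 0, -0.02, 0, 0.2], [0.001, -0.006, -0.03, 0.0, 0.2], [0.003, -0.02, -0.03, 0.01, 0.2], [0.005, -0.04, -0.03, 0.02, 0.2], [0.008, -0.062, -0.03, 0.03, 0.2], [0.011, -0.086, -0.03, 0.04, 0.2], [0.014, -0.11, -0.03, 0.05, 0.2]]]}}

```text
t: 4.48
ee_pos: [506.6, -129.0, 243.1]
tool_rot: [3.137, 0.154, -0.0]
contact_force: [0.4, 0.5, -9.3]
finger_gap: 39.6
```

Run:
```python
from h import *
s,M=tool();print(s["ee_pos"],yaw(M),s["contact_force"],s["finger_gap"]);print(M.T@(np.array([503,7,0])-s["ee_pos"]))
```

```text
[ 506.6482635  -129.03439958  243.07976784] 0.09835288701889983 [ 0.42178983  0.53247219 -9.34306552] 39.64327023101299
[   9.77627637 -135.82897056  243.02542338]
```

{"method": "apply_moves", "body": {"plan": [[[0.002, -0.022, 0, 0.01, 0.2], [0.003, -0.044, 0, 0.02, 0.2], [0.005, -0.066, 0, 0.03, 0.2], [0.006, -0.088, 0, 0.038, 0.2], [0.008, -0.108, 0, 0.038, 0.2], [0.009, -0.124, 0, 0.038, 0.2], [0.01, -0.134, 0, 0.038, 0.2], [0.01, -0.136, 0, 0.038, 0.2]]]}}

```text
t: 5.15
ee_pos: [503.3, 8.8, 243.2]
tool_rot: [-3.139, -0.102, -0.001]
contact_force: [0.0, -0.2, -8.0]
finger_gap: 39.6
```

Run:
```python
from h import *
s,M=tool();print(s["ee_pos"],yaw(M),s["contact_force"],s["finger_gap"])
w=arm.capture("wrist");cv2.imwrite("pics/w2.png",w["img"])
lift=s["ee_pos"][2]-212.9
for t,z in(("lift_point",76),("saddle_top",70+lift),("housing_top",58+lift)):
    print(t,[(np.round(m["point"]),round(m["confidence"],2),ray(w,m["point"],z).round(1)) for m in arm.mark_of("wrist",t)])
```

```text
[503.28025784   8.79064319 243.15550728] 0.06507445411530006 [ 0.01657207 -0.19378287 -7.97441952] 39.609802522702914
lift_point []
saddle_top [(array([314.,  84.]), 0.65, array([581. ,  14.9, 100.3]))]
housing_top [(array([314., 252.]), 0.58, array([514.1,  10.6,  88.3]))]
```

View pics/w2.png

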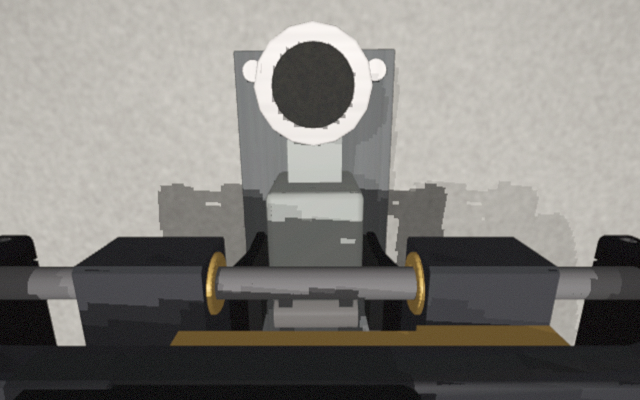

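Saddle is at (314,84) px, world (581,15) and held level; the lug lies just out of view. Lowering to about 2 mm above the bench, then approaching.

{"method": "apply_moves", "body": {"plan": [[[0, 0, 0.008, 0, 0.2], [0, 0.001, 0.02, 0, 0.2], [0, 0.002, 0.026, 0, 0.2], [0.005, 0.003, 0.028, 0, 0.2], [0.018, 0.003, 0.028, 0, 0.2], [0.032, 0.003, 0.028, 0, 0.2], [0.045, 0.003, 0.028, 0, 0.2], [0.05, 0.003, 0.028, 0, 0.2]]]}}

```text
t: 6.02
ee_pos: [555.1, 6.0, 214.1]
tool_rot: [-3.14, -0.096, -0.001]
contact_force: [-0.8, 0.1, -8.8]
finger_gap: 39.8
```

Run:
```python
from h import *
s,M=tool();print(s["ee_pos"],yaw(M),s["contact_force"],s["finger_gap"])
w=arm.capture("wrist");cv2.imwrite("pics/w3.png",w["img"]);print(w["origin"])
d=arm.capture("top");cv2.imwrite("pics/t3.png",cv2.resize(d["img"][80:220,220:380],None,fx=4,fy=4,interpolation=cv2.INTER_CUBIC))
for t,z in(("lift_point",76),("saddle_top",72)):
    print(t,[(np.round(m["point"]),round(m["confidence"],2),ray(w,m["point"],z).round(1)) for m in arm.mark_of("wrist",t)])
a=cv2.hconcat([cv2.resize(w["img"],(480,300)),cv2.resize(d["img"][90:215,230:363],(320,300),interpolation=cv2.INTER_CUBIC)])
cv2.imwrite("pics/c3.png",a)
```

```text
[555.05161619   5.99296727 214.14583375] 0.06107324964129624 [-0.82113504  0.0945399  -8.78566041] 39.793443315488
[626.66636676  11.14715868 196.4763841 ]
lift_point []
saddle_top [(array([314.,  90.]), 0.83, array([630.8,  11.7,  72. ]))]
```

View pics/c3.png

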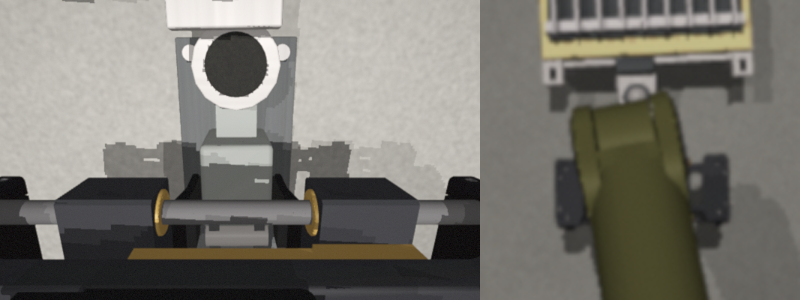

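The lug plate is at the top of the wrist view (full-size columns about 223–379, front edge row about 37), ahead of the saddle (314,90). I'll measure the edges.

Run:
```python
from h import *
im=cv2.imread("pics/w3.png")
g=cv2.cvtColor(im,cv2.COLOR_BGR2GRAY).astype(int)
print("col300",g[0:60,260].tolist());print("row15",g[15,210:400:2].tolist())
cv2.imwrite("pics/w3c.png",cv2.resize(im[0:150,200:410],None,fx=3.5,fy=3.5,interpolation=cv2.INTER_CUBIC))
```

```text
col300 [234, 235, 236, 235, 236, 236, 236, 235, 236, 236, 236, 236, 237, 236, 237, 238, 238, 237, 238, 237, 239, 239, 239, 238, 239, 239, 239, 240, 239, 240, 239, 240, 240, 241, 233, 217, 175, 120, 98, 96, 103, 118, 122, 119, 121, 122, 123, 122, 124, 100, 76, 74, 79, 75, 76, 75, 76, 87, 122, 164]
row15 [190, 188, 190, 191, 192, 192, 224, 238, 239, 239, 237, 236, 235, 234, 236, 236, 237, 238, 237, 238, 238, 238, 238, 238, 238, 238, 237, 237, 239, 239, 238, 237, 237, 235, 234, 235, 236, 236, 240, 244, 244, 242, 241, 240, 240, 240, 241, 244, 244, 243, 243, 242, 240, 240, 239, 238, 238, 238, 237, 237, 238, 238, 236, 237, 237, 239, 240, 240, 241, 239, 239, 238, 238, 237, 237, 236, 235, 237, 238, 239, 241, 241, 231, 179, 172, 174, 174, 176, 177, 175, 171, 170, 168, 171, 181]
```

View pics/w3c.png

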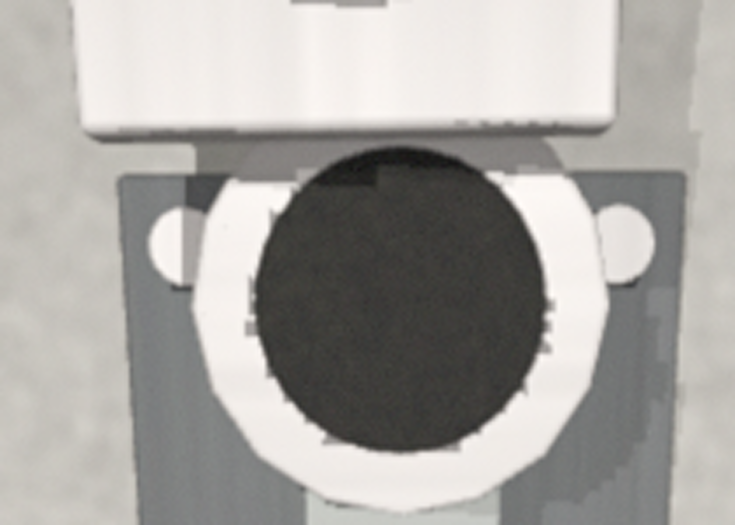

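Run:
```python
from h import *
w=arm.capture("wrist");Rm=R.from_rotvec(w["orientation"]).as_matrix();s,M=tool();p0=s["ee_pos"]
f=lambda p,z:(ray(w,p,z))
for z in(88,91,94,97):
    a,b,e=f((223,15),z),f((375,15),z),f((299,35.5),z)
    print(z,np.linalg.norm(a-b).round(1),(M.T@(e-p0)).round(1),"ball x",(M.T@(e-p0))[0].round(1)+26)
for z in(70,71.5): print("saddle",(M.T@(f((314.3,87),z)-p0)).round(1),f((314.3,87),z),np.linalg.norm(f((255,87),z)-f((373.7,87),z)))
print(M.T@(np.array([669.5,17,76])-p0),p0)
```

```text
88 42.4 [ 90.4  -5.3 125.8] ball x 116.4
91 41.3 [ 89.9  -5.2 122.9] ball x 115.9
94 40.1 [ 89.4  -5.1 119.9] ball x 115.4
97 38.9 [ 88.9  -4.9 116.9] ball x 114.9
saddle [ 77.3  -1.  143.9] [629.46990082  12.04647283  70.        ] 40.663294357370596
saddle [ 77.2  -1.  142.4] [629.41106171  12.03969399  71.5       ] 40.1797291194179
[117.50191538  -3.50743181 137.79444242] [552.7193728    6.28359085 214.03533695]
```

{"method": "apply_moves", "body": {"plan": [[[0.005, -0.001, 0, 0, 0.2], [0.012, -0.003, 0, 0, 0.2], [0.02, -0.004, 0, 0, 0.2], [0.028, -0.004, 0, 0, 0.2], [0.035, -0.004, 0, 0, 0.2], [0.0385, -0.004, 0, 0, 0.2], [0.0385, -0.004, 0.001, 0, 0.2], [0.0385, -0.004, 0.001, 0, 0.2]]]}}

```text
t: 6.93
ee_pos: [592.4, 12.8, 214.0]
tool_rot: [-3.14, -0.097, -0.002]
contact_force: [2.5, 0.2, -5.9]
finger_gap: 39.4
```

Run:
```python
from h import *
s,M=tool();print(s["ee_pos"],yaw(M),s["contact_force"],s["finger_gap"])
w=arm.capture("wrist");im=w["img"]
d=arm.capture("side");
a=cv2.hconcat([cv2.resize(im,(480,300)),cv2.resize(d["img"][160:280,210:338],(320,300),interpolation=cv2.INTER_CUBIC)])
cv2.imwrite("pics/c4.png",a)
```

```text
[592.43461706  12.84572059 213.95256666] 0.06169973427146151 [ 2.5061553   0.23025908 -5.8920955 ] 39.3768139906723
```

View pics/c4.png

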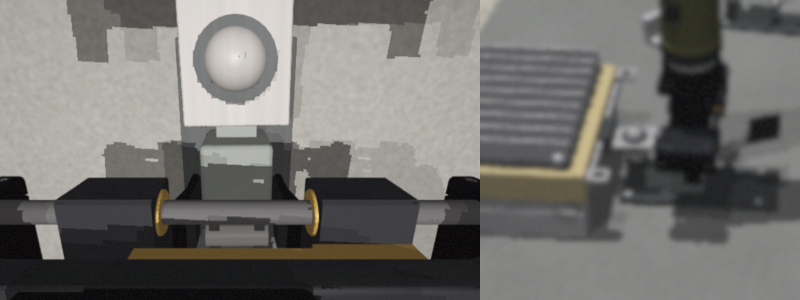

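Run:
```python
from h import *
w=arm.capture("wrist");s,M=tool();print(s["ee_pos"],s["contact_force"])
g=cv2.cvtColor(w["img"],cv2.COLOR_BGR2GRAY)
cols=np.where((g[78,240:390]<150))[0]+240;rows=np.where(g[5:160,313]<150)[0]+5
print(cols.min(),cols.max(),rows)
for z in(92,96,100): print(z,(M.T@(ray(w,(313.3,78),z)-s["ee_pos"])).round(1))
```

```text
[591.73659774  12.84749101 213.9595886 ] [ 1.9336955   0.41948552 -6.44915769]
257 389 [ 17  18  19  20  21  22  23  24  25  26  27  28  29  30  31  32 116 117
 118 119 120 121 122 123 124 125 126 127 128 129 130 131 132 133 134 135]
92 [ 78.7  -1.2 122. ]
96 [ 78.5  -1.2 118. ]
100 [ 78.2  -1.2 114. ]
```

{"method": "apply_moves", "body": {"plan": [[[0, 0, 0.001, 0, 0.2], [0, 0, 0.002, 0, 0.2], [0, 0, 0.002, 0, 0.2], [0, 0, 0.002, 0, 0.2], [0, 0, 0.002, 0, 0.2], [0, 0, 0.002, 0, 0.2], [0, 0, 0.002, 0, 0.2], [0, 0, 0.002, 0, 0.2]]]}}

```text
t: 7.75
ee_pos: [591.9, 12.9, 213.2]
tool_rot: [3.139, 0.097, 0.001]
contact_force: [-3.5, -0.7, 7.0]
finger_gap: 39.7
```

Stud dome lies at tool x 78.5, y −1.2 and the saddle at 77.3, −1.0, so it is centred. The jack now presses on the bench. Release and rise.

{"method": "apply_moves", "body": {"plan": [[[0, 0, -0.001, 0, 0.8], [0, 0, -0.001, 0, 0.8], [0, 0, -0.001, 0, 0.8], [0, 0, -0.001, 0, 0.8], [0, 0, -0.001, 0, 0.8], [0, 0, -0.001, 0, 0.8], [0, 0, -0.006, 0, 0.8], [0, 0, -0.015, 0, 0.8]]]}}

```text
t: 8.42
ee_pos: [591.3, 12.7, 226.1]
tool_rot: [-3.14, -0.097, 0.004]
contact_force: [-0.0, 0.4, -0.2]
finger_gap: 69.3
```

{"method": "apply_moves", "body": {"plan": [[[0, 0, -0.02, 0, 0.8], [0, 0, -0.045, 0, 0.8], [0, 0, -0.07, 0, 0.8], [0, 0, -0.09, 0, 0.6], [0, 0, -0.11, 0, 0.4], [0, 0, -0.125, 0, 0], [0, 0, -0.13, 0, 0], [0, 0, -0.13, 0, 0]]]}}

```text
t: 9.08
ee_pos: [592.2, 13.1, 358.9]
tool_rot: [3.14, 0.097, 0.006]
contact_force: [0.7, -0.2, 0.3]
finger_gap: 44.1
```

Run:
```python
from h import *
s,M=tool();print(s["ee_pos"],yaw(M),s["contact_force"],s["finger_gap"])
w=arm.capture("wrist");d=arm.capture("top")
for t,z in(("saddle_top",70),("housing_top",58)):
    print(t,[(np.round(m["point"]),round(m["confidence"],2),ray(w,m["point"],z).round(1)) for m in arm.mark_of("wrist",t)])
print([(np.round(m["point"]),round(m["confidence"],2),ray(d,m["point"],113).round(1)) for m in arm.mark_of("top","handle_pad")])
```

```text
[592.21777812  13.06020899 358.94642627] 0.061861954502050225 [ 0.73219653 -0.18162525  0.25737009] 44.10214260757481
saddle_top []
housing_top [(array([317., 182.]), 0.74, array([602.1,  12.5,  58. ]))]
[(array([430., 300.]), 0.94, array([ 223.8, -351.6,  113. ])), (array([513., 229.]), 0.74, array([ 416.5, -569.5,  113. ])), (array([450., 201.]), 0.48, array([ 486.7, -403.5,  113. ]))]
```

{"method": "apply_moves", "body": {"plan": [[[-0.012, -0.001, 0, 0, 0], [-0.03, -0.001, 0, 0, 0], [-0.05, -0.001, 0, 0, 0], [-0.07, -0.001, 0.01, 0, 0], [-0.085, -0.001, 0.02, 0, 0], [-0.091, -0.001, 0.032, 0, 0], [-0.091, -0.001, 0.04, 0, 0], [-0.091, -0.001, 0.044, 0, 0]]]}}

```text
t: 10.0
ee_pos: [500.3, 8.0, 311.2]
tool_rot: [3.14, 0.097, -0.003]
contact_force: [-0.2, 0.3, -0.5]
finger_gap: 0.5
```

Run:
```python
from h import *
s,M=tool();print(s["ee_pos"],yaw(M),s["contact_force"],s["finger_gap"])
w=arm.capture("wrist");d=arm.capture("side")
a=cv2.hconcat([cv2.resize(w["img"],(480,300)),cv2.resize(d["img"][140:260,210:338],(320,300),interpolation=cv2.INTER_CUBIC)])
cv2.imwrite("pics/c5.png",a)
for t,z in(("saddle_top",70),("housing_top",58)):
    print(t,[(np.round(m["point"]),round(m["confidence"],2),ray(w,m["point"],z).round(1)) for m in arm.mark_of("wrist",t)])
```

```text
[500.3458624    8.01963213 311.19371558] 0.0616649810475964 [-0.16203506  0.31134215 -0.52961877] 0.5036861864918931
saddle_top []
housing_top [(array([317.,  48.]), 0.7, array([604.,  14.,  58.]))]
```

View pics/c5.png

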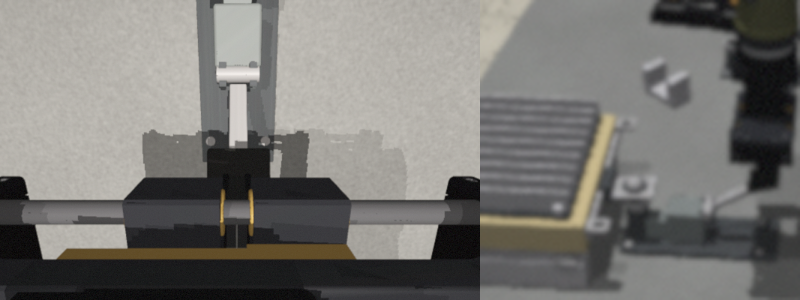

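The closed fingers stand over the black pad (480-scale (238,160)). The jack is flat with its handle up under the stud. Pressing along the arc.

{"method": "apply_moves", "body": {"plan": [[[0, 0, 0.006, 0, 0], [0, 0, 0.012, 0, 0], [-0.001, 0, 0.017, 0, 0], [-0.003, 0, 0.021, 0, 0], [-0.006, 0, 0.025, 0, 0], [-0.009, 0, 0.03, 0, 0], [-0.011, 0, 0.034, 0, 0], [-0.0125, 0, 0.037, 0, 0]]]}}

```text
t: 10.87
ee_pos: [489.1, 7.5, 276.4]
tool_rot: [3.14, 0.097, 0.006]
contact_force: [0.9, -0.0, 6.0]
finger_gap: 0.8
```

Run:
```python
from h import *
s,M=tool();print(s["ee_pos"],s["contact_force"])
w=arm.capture("wrist")
for t,z in(("housing_top",58),):
    print(t,[(np.round(m["point"]),round(m["confidence"],2),ray(w,m["point"],z).round(1)) for m in arm.mark_of("wrist",t)])
```

```text
[489.0745825    7.54634106 276.42268824] [ 8.8548208e-01 -2.9251514e-03  5.9733685e+00]
housing_top [(array([318.,  37.]), 0.74, array([595.1,  13.1,  58. ])), (array([317.,  18.]), 0.58, array([604.1,  14.2,  58. ]))]
```

{"method": "apply_moves", "body": {"plan": [[[-0.001, 0, 0.004, 0, 0], [-0.003, 0, 0.009, 0, 0], [-0.004, 0, 0.014, 0, 0], [-0.005, 0, 0.019, 0, 0], [-0.006, 0, 0.023, 0, 0], [-0.007, 0, 0.027, 0, 0], [-0.007, 0, 0.03, 0, 0], [-0.007, 0, 0.03, 0, 0]]]}}

```text
t: 11.63
ee_pos: [481.5, 7.1, 247.0]
tool_rot: [3.139, 0.097, -0.0]
contact_force: [-4.2, 0.2, 14.9]
finger_gap: 0.3
```

Run:
```python
from h import *
s,M=tool();print(s["ee_pos"],s["contact_force"])
```

```text
[481.51079402   7.08095162 246.9554176 ] [-4.20603571  0.15493963 14.92187547]
```

{"method": "apply_moves", "body": {"plan": [[[0, 0, 0.001, 0, 0], [0, 0, 0.002, 0, 0], [0, 0, 0.003, 0, 0], [0, 0, 0.003, 0, 0], [0, 0, 0.003, 0, 0], [0, 0, 0.003, 0, 0], [0, 0, 0.003, 0, 0], [0, 0, 0.003, 0, 0]]]}}

```text
t: 12.3
ee_pos: [481.6, 7.2, 245.9]
tool_rot: [3.138, 0.097, -0.001]
contact_force: [-10.4, -0.8, 27.8]
finger_gap: 0.3
```

Run:
```python
from h import *
s,M=tool();print(s["ee_pos"],s["contact_force"])
w=arm.capture("wrist");d=arm.capture("side");t=arm.capture("top")
c=lambda i,w:cv2.resize(i,(w,300),interpolation=cv2.INTER_CUBIC)
cv2.imwrite("pics/c6.png",cv2.hconcat([c(w["img"][:200],260),c(d["img"][170:250,230:315],270),c(t["img"][95:170,255:330],270)]))
print([(np.round(m["point"]),round(m["confidence"],2),ray(w,m["point"],58).round(1)) for m in arm.mark_of("wrist","housing_top")])
print([(np.round(m["point"],1),round(m["confidence"],2)) for m in arm.mark_of("side","lift_point")])
```

```text
[481.61296159   7.24090309 245.90628693] [-10.4224903   -0.83012866  27.75375096]
[]
[(array([271.4, 211.5]), 0.59)]
```

View pics/c6.png

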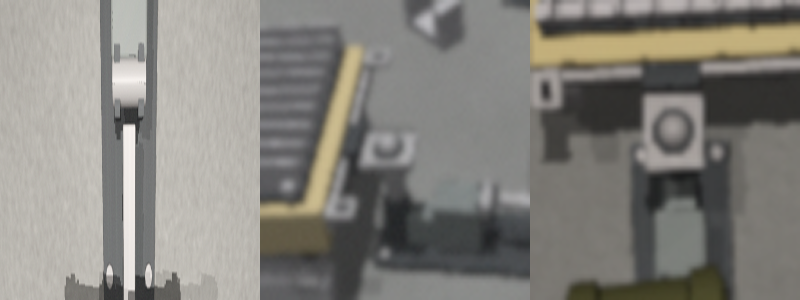

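The handle is on its stop (force climbs sharply) and the stud is visibly raised on the saddle. The top view shows it still centred. Easing the excess side and down force.

{"method": "apply_moves", "body": {"plan": [[[-0.0005, 0, -0.0005, 0, 0], [-0.001, 0, -0.001, 0, 0], [-0.0015, 0, -0.001, 0, 0], [-0.0015, 0, -0.001, 0, 0], [-0.0015, 0, -0.001, 0, 0], [-0.0015, 0, -0.001, 0, 0], [-0.0015, 0, -0.001, 0, 0], [-0.0015, 0, -0.001, 0, 0]]]}}

```text
t: 13.22
ee_pos: [480.9, 7.1, 246.5]
tool_rot: [3.139, 0.097, 0.004]
contact_force: [-3.9, 0.4, 19.3]
finger_gap: 0.3
```

Run:
```python
from h import *
s,M=tool();print(s["ee_pos"],s["contact_force"],s["t"])
d=arm.capture("side");t=arm.capture("top")
for n,c in(("side",d),("top",t)):
    print(n,[(np.round(m["point"],1),round(m["confidence"],2)) for m in arm.mark_of(n,"lift_point")],[(np.round(m["point"],1),round(m["confidence"],2)) for m in arm.mark_of(n,"housing_top")])
# dome by two-view triangulation: pixel side (230+388-260)*..., top
def P(c):
    Rm=R.from_rotvec(c["orientation"]).as_matrix().T
    return c["mtx"]@np.c_[Rm,-Rm@np.array(c["origin"])]
ps=np.array([[230+(388-260)*85/270],[170+147*80/300.]]);pt=np.array([[255+(673-530)*75/270],[95+131*75/300.]])
X=cv2.triangulatePoints(P(d),P(t),ps,pt);print("dome",(X[:3]/X[3]).ravel().round(1),ps.ravel(),pt.ravel())
```

```text
[480.89486027   7.11123905 246.47705763] [-3.91109186  0.38812272 19.29925793] 13.2167
side [(array([270.7, 211.9]), 0.8)] [(array([370. , 147.1]), 0.87), (array([401.9, 186.6]), 0.84), (array([291.6, 223.4]), 0.77), (array([319.6, 161.2]), 0.62), (array([329.1, 224.9]), 0.17)]
top [] [(array([295.3, 154.9]), 0.91), (array([388.9, 290.8]), 0.85), (array([444.2, 172.7]), 0.74), (array([489., 244.]), 0.59)]
dome [674.9  17.9 104.3] [270.2962963 209.2      ] [294.72222222 127.75      ]
```

Run:
```python
from h import *
t=arm.capture("top");h=ray(t,(295.3,154.9),58);sd=h+65*np.array([np.cos(.062),np.sin(.062),0])
dm=ray(t,(294.7,127.75),114);print(h,sd,dm,sd-dm)
s=arm.observe();print(s["contact_force"],s["ee_pos"])
print(arm.finish_job())
```

```text
[608.71722445  16.55506648  58.        ] [673.59233447  20.58248509  58.        ] [673.19640907  17.50758161 114.        ] [  0.39592539   3.07490348 -56.        ]
[-4.24128891e+00  1.90369276e-02  1.92518615e+01] [480.91340486   7.12101575 246.47643182]
the job is handed in; nothing more can be done
None
```

I stood the large grey jack under the lug's ball stud, pressed its handle down onto the stop, and handed the job in at about 13 s with the handle still held. No verdict is reported, so whether the run passed is unknown.

- **Handle:** the fingers press with about 19 N. The fingertips are at about 64.5 mm, against 63 mm given for fully down. I put the handle at roughly 0.58 rad; that is worked out, not measured. A further 3 mm of commanded push moved the tool only about 1 mm, so I took the handle to be on its stop. That push took the force to about 28 N, and I then eased it back.
- **Centring:** before I let go of the jack, the wrist camera put the saddle within about 1.5 mm of the stud. The last top view gave about 3 mm, against the 12 mm limit.
- **Lift:** the pictures show the stud raised on the saddle and the jack flat. I could only check the lift height roughly. The top and side views put the stud's dome at about 104 mm, though about 119 mm would be expected at full stroke. I put this down to crude pixel picks, so it does not confirm the 89–105 mm range for the stud.
- **Disagreement:** the top camera placed the housing about 5 mm further forward than the wrist camera did (x 608.7 against 604). In that view the stud was offset the same way, so it does not affect the centring.
- **Everything else:** nothing I saw showed the arm touching the drive or the other parts. I did not measure the other parts' positions at the end.

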